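# Fetch the garlic press from behind the spice jars

## Task

I need the garlic press that lies in the rack behind the two spice jars and the salt shaker. First take those three out and stand them upright on the steel tray, then lay the press flat and lengthwise on the free part of the chopping board, and finally put each jar and the shaker back into the very well it came from. Leave the garlic bulb and the little bowl on the board where they are.

Things in the scene. Friction and masses are not known exactly. Their poses are not given: they have to be found in the camera images.
- spice_rack: oak spice rack, block 118 x 198 x 28 mm, steel bar handle at each end (222 mm in all), fixed. Origin: centre of its underside; x to its back, y along it. Front: top z=24 mm, three round wells 52 mm wide at x=-25, y=-62, 0, +62 mm, floor z=10 mm. Behind: trough 46 x 176 mm at x=+29 mm, floor z=24 mm, rim z=28 mm. Between a standing jar and the press are only about 12 mm, too little for a finger.
- jar_green: round spice jar with black cap and black-and-green label, 41 mm diameter, 105 mm high, 0.11 kg. Origin: centre of its underside, z up; round, so yaw does not matter. At the start it stands in one of the rack's three wells (which one varies). 
- jar_red: round spice jar with dark brown cap, red-and-blue on top, and blue-red-cream label, 41 mm diameter, 105 mm high, 0.11 kg. Origin: centre of its underside, z up; round, so yaw does not matter. At the start it stands in one of the rack's three wells (which one varies). 
- salt_shaker: glass salt shaker with domed steel cap, 44 mm diameter below, narrowing to 34 mm at the cap (above 66 mm), 90 mm high, 0.1 kg. Origin: centre of its underside, z up; round, so yaw does not matter. At the start it stands in one of the rack's three wells (which one varies). 
- garlic_press: bright steel garlic press lying flat in the trough of the rack, 39 x 166 x 19 mm, 0.24 kg, its arm does not move. Origin: centre of its underside; y along its length, z up. Pinch it at the middle across the two handles (along its own x, about 28 mm wide there).
- steel_tray: empty oblong steel tray, 120 x 250 mm, rim 14 mm high, floor 2 mm thick, fixed. Origin: centre of its underside; y along its length. On the robot's left or right.
- chopping_board: wooden chopping board, 250 x 360 x 22 mm, fixed. Origin: centre of its underside, top at z=22 mm; y along its length, pointing roughly towards the robot. On the other side than the tray. Garlic bulb and bowl stand on its near part (y above 45 mm), the rest is free.
- garlic_bulb: garlic bulb, 52 mm, on the chopping board, loose; leave it. Origin: its underside.
- prep_bowl: small cream bowl, 115 mm wide, 50 mm high, on the chopping board, loose; leave it. Origin: centre of its underside.

How it is judged:
On the way, in this order (a step that is already met when the one before it is completed fails the run):
1. both spice jars and the salt shaker stand upright on the steel tray, let go and at rest, while the press still lies in its trough (x of jar_green in the frame of steel_tray between -0.058 and 0.058 m and y of jar_green in the frame of steel_tray between -0.123 and 0.123 m and z of jar_green in the frame of steel_tray between -0.003 and 0.01 m and angle between each of jar_green, jar_red, salt_shaker's own z axis and vertical below 0.12 rad and contact force between each of jar_green, jar_red, salt_shaker and the fingers below 0.1 N and linear speed of each of jar_green, jar_red, salt_shaker below 0.02 m/s and x of jar_red in the frame of steel_tray between -0.058 and 0.058 m and y of jar_red in the frame of steel_tray between -0.123 and 0.123 m and z of jar_red in the frame of steel_tray between -0.003 and 0.01 m and x of salt_shaker in the frame of steel_tray between -0.058 and 0.058 m and y of salt_shaker in the frame of steel_tray between -0.123 and 0.123 m and z of salt_shaker in the frame of steel_tray between -0.003 and 0.01 m and distance of garlic_press from where it was at the start of the episode below 0.02 m), for 0.2 s.
2. the garlic press lies flat and lengthwise on the chopping board, let go and at rest (x of garlic_press in the frame of chopping_board between -0.1 and 0.1 m and y of garlic_press in the frame of chopping_board between -0.095 and 0.095 m and z of garlic_press in the frame of chopping_board between 0.017 and 0.03 m and angle between the y axis of garlic_press and the y axis of chopping_board, either way round below 0.35 rad and angle between garlic_press's own z axis and vertical below 0.1 rad and contact force between garlic_press and the fingers below 0.1 N and linear speed of garlic_press below 0.02 m/s), for 0.2 s.
At the end, for the whole second after the job is handed in: The press lies flat and wholly on the board (centre within 100 mm across, 95 mm along; within 20 degrees of lengthwise); each jar and the shaker stands upright (7 degrees), fully down in the well it came from (within 12 mm of its start); all let go and at rest (all of step 2 and distance of each of jar_green, jar_red, salt_shaker from where it was at the start of the episode below 0.012 m and angle between each of jar_green, jar_red, salt_shaker's own z axis and vertical below 0.12 rad and contact force between each of jar_green, jar_red, salt_shaker and the fingers below 0.1 N and linear speed of each of jar_green, jar_red, salt_shaker below 0.02 m/s); the robot touches nothing.
It fails at once if the garlic bulb or the small bowl is pushed more than 25 mm (distance of any of garlic_bulb, prep_bowl from where it was at the start of the episode above 0.025 m).
It fails at once if a jar or the shaker is tipped over (angle between any of jar_green, jar_red, salt_shaker's own z axis and vertical above 0.8 rad).
It also fails if it takes over 144 s, if anything falls off the work surface, if the arm or the gripper's body presses on something with over 40 N, if the wrist force passes 120 N, or if a joint passes its speed limit or range.

## Robot

A 7-joint arm with a two-finger parallel gripper is mounted at the origin on the work surface; the furniture and walls round the work are solid. World frame = base frame: x ahead of the robot, y to its left, z up, the work surface at z = 0. Lengths are in m, angles in rad, forces in N, time in s.
With the tool pointing down it reaches from about 0.4 to 0.9 m from the base axis. Payload 5.6 kg.
Tool frame: the origin (TCP) lies midway between the tips of the shut fingers; the grasp point (between the pads) lies 19 mm behind it; y points along the fingers, z is the direction in which the jaws open and shut, and the axes are right-handed (so a half turn about y gives the same grasp; the last joint's range is limited). The gripper opens to 92 mm and grips with 3 to 60 N. Pads are 20 mm wide; open, the fingers measure 128 mm over their backs; the gripper's body (75 mm by 189 mm) begins 69 mm behind the grasp point.
Start: joints at [-0.043, 0.468, -0.012, 1.603, 0.006, 1.071, -0.056], TCP at [0.65, -0, 0.215] pointing down, gripper open.
Joint ranges: [-2.53, 2.53], [-0.31, 2.02], [-1.57, 1.55], [0.28, 2.44], [-1.29, 4.43], [0.15, 1.84], [-2.92, 2.92]. Speed limits (rad/s): [2.57, 2.57, 3.14, 3.14, 3.14, 3.14, 3.14].

## Interface

Orientations are given as a 3x3 rotation matrix whose columns are the frame's x, y, z axes.
In Python, from station import env, effector, solver, viewer, workorder, search_frame, tip_of gives the robot as it stands. Calls block until the motion is done:
- env.reach(position, orientation): joint-space move of the TCP to a pose.
- env.movel(position, frame=None, rate=0.15): straight line of the TCP; frame=None keeps the orientation; rate is the mean speed in m/s.
- env.goto_joints(angles): joint-space move.
- effector.release() and effector.grasp(squeeze=None): open the fingers fully, or close them until they stop; squeeze is the grip in N (None keeps the last).
- env.pause(seconds).
- solver.inverse_kinematics(position, orientation): joint angles nearest the present ones, or None.
- env.sense(): the state.
- viewer.read_camera(name): name is "scene" or "side" or "wrist"; returns (picture, depth): 480x640x3 uint8, red, green, blue; 480x640 float32, m along the optical axis (not along the pixel's ray), 0 where there is no reading.
- viewer.camera_info(name): a dict with "intrinsics" (3x3 intrinsics, pixels), "eye" and "rotation" of the camera in the world; the wrist camera has in their place "T_tool_cam" (4x4, takes a point from camera to tool coordinates, whose origin is the TCP and whose axes are the tool frame's). Camera axes: x right, y up, looking along -z (the intrinsics and any distortion apply to the point x, -y, -z); pixel columns grow to the right and rows downward; lengths in m; the calibration is good to about 2 mm. A picture is of the moment at which its call begins: read the wrist's pose just before it. camera_info takes no time and is no camera call.
A pose or a line that the arm cannot do raises env.PlanningError and nothing moves.
- workorder.finish_job(): hands the job in, once; it reports no verdict.
Trained networks look in the newest picture that a camera, given by its name, has taken for a name from the list of things; names that differ only in an ending like _2 or _b are one class to them, and where a whole thing is asked for, a point or a joint stands for the part that bears it (a point fixed in the world has none). Each returns a list of dicts, best first, with "score" (0 to 1); they miss things now and then, are a little off and sometimes report something else, mostly with a low value. They report only what shows in the picture. A call takes as long as a camera call.
- search_frame(camera, name): "at" ([x, y, z] in m, in world coordinates, good to about 4 mm: the middle of the surface that is visible of it).
- tip_of(camera, name): "at" ([x, y, z] in m, in world coordinates, good to about 4 mm: a listed point, or the origin of a listed thing).
The state is a dict: "t": time; "joint_positions": joint angles; "joint_velocities": joint speeds; "tau": joint torques, N m; "ee_pos": TCP position; "tcp_rot": TCP orientation; "wrist_force": force on the tool from outside, world axes, zero at the start; "moment": the same for the moment, N m; "gripper_width": finger opening in m.
Only numpy, scipy, OpenCV 4.12 (cv2) and the standard library are available. Lean on these libraries where they do the work, as an engineer would, in place of code of your own. Each camera call takes 0.05 s, during which the arm holds its last target. There are 200 camera calls.

## Working session

There is one attempt and no reset: what is moved stays moved. The work goes in short steps, each a Python script; the robot and the scene stay as the last script left them, time stands still between calls to the robot, and variables do not carry over. Pictures are saved under pics/ and viewed, about 12 in all and at most 16, crops included, and the job is handed in when it is done.

```bash
mkdir -p pics; ls
cat > look.py <<'E'
from station import *
import numpy as np, cv2
def snap(c):
    p,d=viewer.read_camera(c); cv2.imwrite(f'pics/{c}_{env.sense()["t"]:.1f}.png',p[:,:,::-1]); return p,d
E
python3 - <<'E'
from look import *
for c in ['scene','side']:
    snap(c)
    for n in ['spice_rack','jar_green','jar_red','salt_shaker','garlic_press','steel_tray','chopping_board','garlic_bulb','prep_bowl']:
        for f in (search_frame,tip_of):
            print(c,n,f.__name__,[(np.round(r['at'],3).tolist(),round(r['score'],2)) for r in f(c,n)[:2]])
s=env.sense();print(s['t'],s['tcp_rot'],s['gripper_width'],viewer.camera_info('wrist'))
E
ls pics
```

```text
pics
scene spice_rack call [([0.455, 0.016, 0.02], 0.8), ([0.549, -0.314, 0.006], 0.57)]
scene spice_rack call [([0.508, -0.015, 0.0], 0.82)]
scene jar_green call [([0.464, -0.07, 0.076], 0.73)]
scene jar_green call [([0.48, -0.076, 0.01], 0.85)]
scene jar_red call [([0.467, 0.058, 0.074], 0.84), ([0.534, -0.005, 0.038], 0.21)]
scene jar_red call [([0.485, 0.054, 0.006], 0.96)]
scene salt_shaker call [([0.464, -0.008, 0.06], 0.61)]
scene salt_shaker call [([0.479, -0.016, 0.012], 0.71)]
scene garlic_press call [([0.533, -0.002, 0.039], 0.66)]
scene garlic_press call [([0.539, -0.016, 0.022], 0.77)]
scene steel_tray call [([0.55, -0.315, 0.004], 0.79)]
scene steel_tray call []
scene chopping_board call [([0.438, 0.326, 0.021], 0.89)]
scene chopping_board call [([0.46, 0.33, -0.004], 0.68)]
scene garlic_bulb call [([0.313, 0.27, 0.052], 0.75)]
scene garlic_bulb call [([0.329, 0.267, 0.023], 0.74), ([0.485, 0.051, 0.007], 0.55)]
scene prep_bowl call [([0.372, 0.371, 0.056], 0.92), ([0.466, -0.012, 0.059], 0.68)]
scene prep_bowl call [([0.353, 0.373, 0.026], 0.88)]
side spice_rack call [
[... 1034 characters left out ...]
948e-06  9.99999997e-01]
 [-9.99999994e-01 -6.93522662e-05 -7.92609293e-05]
 [ 6.93519029e-05 -9.99999998e-01  4.58587640e-06]] 0.09185464837753267 {'intrinsics': array([[378.42049522,   0.        , 319.10335728],
       [  0.        , 378.42049522, 243.08903541],
       [  0.        ,   0.        ,   1.        ]]), 'T_tool_cam': array([[ 9.97602158e-04, -9.61043375e-01, -2.76395798e-01,
        -7.80974814e-02],
       [-9.02482437e-04,  2.76394957e-01, -9.61043710e-01,
        -1.69920024e-01],
       [ 9.99999095e-01,  1.20818163e-03, -5.91592560e-04,
        -6.09929617e-05],
       [ 0.00000000e+00,  0.00000000e+00,  0.00000000e+00,
         1.00000000e+00]])}
scene_0.1.png
side_1.0.png
```

View pics/scene_0.1.png

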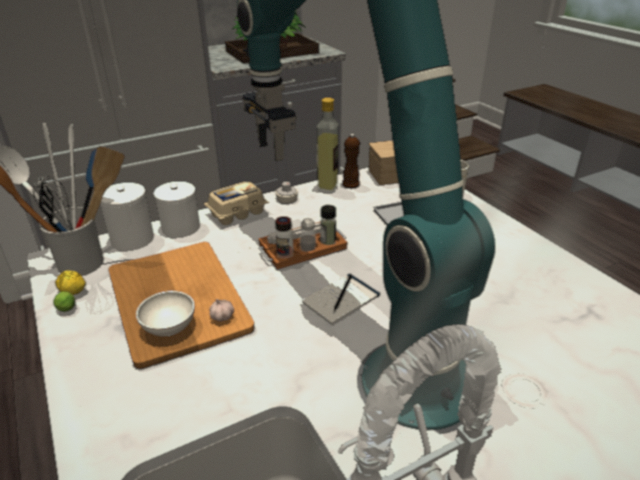

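View pics/side_1.0.png

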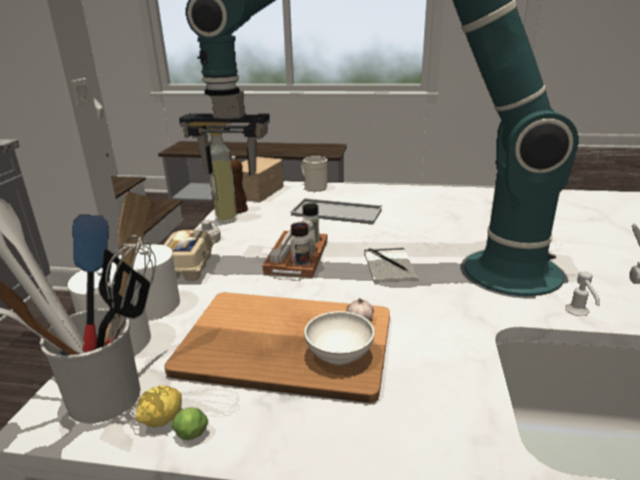

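The rack stands centrally in front of the robot: red jar at (284,235) in the scene view, shaker at (307,232), green jar at (328,225). The tray is on the right and the board on the left with the bowl and bulb near the robot. This agrees with the network output. Next I'll measure from closer up with the wrist camera.

```bash
cat >> look.py <<'E'
def R(th):  # tool down, jaw axis at angle th from world x
    z=np.array([np.cos(th),np.sin(th),0]); y=np.array([0,0,-1.]); return np.c_[np.cross(y,z),y,z]
def cloud(d,s):
    i=viewer.camera_info('wrist'); K=i['intrinsics']; T=i['T_tool_cam']
    v,u=np.mgrid[:480,:640]; P=np.stack([(u-K[0,2])/K[0,0]*d,-(v-K[1,2])/K[1,1]*d,-d],-1)
    P=P@T[:3,:3].T+T[:3,3]; return P@np.array(s['tcp_rot']).T+np.array(s['ee_pos'])
def wlook(name):
    s=env.sense(); p,d=viewer.read_camera('wrist'); P=cloud(d,s); P[d==0]=np.nan
    cv2.imwrite(f'pics/{name}.png',p[:,:,::-1]); np.savez(f'pics/{name}.npz',P=P,p=p); return p,P
def rect(P,lo,hi,box):
    m=(P[...,2]>lo)&(P[...,2]<hi)&(P[...,0]>box[0])&(P[...,0]<box[1])&(P[...,1]>box[2])&(P[...,1]<box[3])
    q=P[m]; return q
E
python3 - <<'E'
from look import *
names={'rack':(['spice_rack','jar_green','jar_red','salt_shaker','garlic_press'],(0.50,-0.09,0.33)),
'tray':(['steel_tray'],(0.5,-0.38,0.33)),'board':(['chopping_board','garlic_bulb','prep_bowl'],(0.48,0.26,0.36))}
for k,(ns,pos) in names.items():
    try: env.reach(pos,R(0))
    except env.PlanningError as e: print(k,e); continue
    env.pause(.3); p,P=wlook(k)
    for n in ns: print(k,n,[[(np.round(r['at'],3).tolist(),round(r['score'],2)) for r in f('wrist',n)[:2]] for f in (search_frame,tip_of)])
print(env.sense()['t'])
ims=[cv2.imread(f'pics/{k}.png') for k in names]
cv2.imwrite('pics/m.png',cv2.resize(np.vstack([np.hstack(ims[:2]),np.hstack([ims[2],ims[2]*0])]),(800,600)))
E
```

```text
rack spice_rack [[([0.512, 0.0, 0.025], 0.8)], [([0.504, -0.012, 0.001], 0.62), ([0.479, -0.018, 0.011], 0.16)]]
rack jar_green [[([0.481, -0.071, 0.116], 0.59)], [([0.48, -0.072, 0.01], 0.83)]]
rack jar_red [[([0.481, 0.043, 0.116], 0.74)], [([0.483, 0.049, 0.011], 0.81)]]
rack salt_shaker [[([0.482, -0.019, 0.094], 0.78)], [([0.479, -0.018, 0.013], 0.91)]]
rack garlic_press [[([0.537, 0.002, 0.04], 0.89)], [([0.539, -0.014, 0.023], 0.85)]]
tray steel_tray [[([0.442, -0.316, 0.001], 0.7)], [([0.445, -0.318, -0.001], 0.95)]]
board chopping_board [[([0.487, 0.33, 0.014], 0.6)], [([0.454, 0.329, -0.004], 0.76)]]
board garlic_bulb [[([0.327, 0.268, 0.056], 0.71)], [([0.326, 0.271, 0.024], 0.8)]]
board prep_bowl [[([0.346, 0.377, 0.043], 0.94)], [([0.356, 0.372, 0.022], 0.89)]]
8.1
```

View pics/m.png

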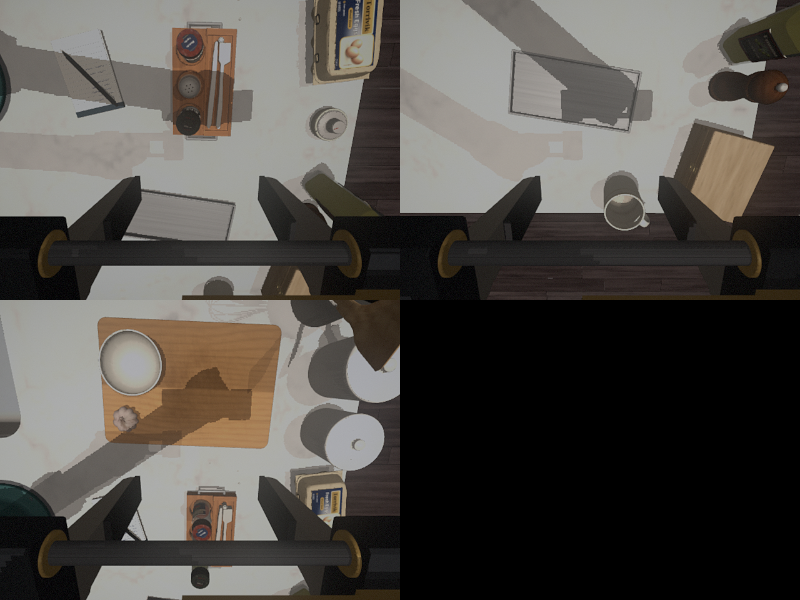

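The rack montage shows, from top to bottom at its left, the red cap (190,45), shaker (190,85) and green cap (188,122), with the press at (220,82). The tray lies at (575,90), nearly along x. The board (188,383) has canisters beyond its far edge. Next, exact numbers from depth.

Run:
```python
from look import *
P=np.load('pics/rack.npz')['P']
def disc(lo,hi,c,r=.035):
    q=rect(P,lo,hi,(c[0]-r,c[0]+r,c[1]-r,c[1]+r)); q2=q[:,:2].astype(np.float32)*1000
    cc,rr=cv2.minEnclosingCircle(q2); print(len(q),np.round(np.median(q,0),4),'top',np.percentile(q[:,2],99).round(4),np.round(cc,1),round(rr,1))
disc(.108,.125,(.481,.049)); disc(.085,.105,(.481,-.016)); disc(.108,.125,(.481,-.074))
def mr(q,n): 
    m=(q[:,:2]*1000).astype(np.float32); print(n,len(q),np.round(np.median(q,0),4),cv2.minAreaRect(m))
mr(rect(P,.034,.048,(.515,.57,-.12,.09)),'press')
q=rect(P,.034,.048,(.515,.57,-.12,.09)); 
for y in np.arange(-.1,.08,.02):
    k=q[abs(q[:,1]-y)<.004]; print(round(y,2), len(k), *(np.round([k[:,0].min(),k[:,0].max(),np.median(k[:,2])],4) if len(k) else ()))
mr(rect(P,.018,.033,(.43,.59,-.13,.1)),'rack')
P=np.load('pics/tray.npz')['P']; mr(rect(P,.007,.022,(.28,.62,-.42,-.22)),'tray')
P=np.load('pics/board.npz')['P']; mr(rect(P,.015,.03,(.22,.68,.18,.49)),'board')
```

```text
1571 [0.4852 0.0473 0.1149] top 0.117 [485.2  47.4] 20.2
866 [ 0.4835 -0.017   0.0961] top 0.1002 [483.  -17.7] 17.1
1219 [ 0.4817 -0.0729  0.1151] top 0.1171 [481.8 -73.9] 20.3
press 2488 [0.5364 0.0023 0.0405] ((535.9239501953125, -13.752212524414062), (165.2382354736328, 31.723194122314453), 84.92434692382812)
-0.1 0
-0.08 105 0.5157 0.5413 0.0404
-0.06 98 0.5167 0.5434 0.0403
-0.04 101 0.5178 0.5439 0.04
-0.02 101 0.5198 0.5433 0.0404
0.0 93 0.522 0.5441 0.0405
0.02 108 0.5239 0.5488 0.0405
0.04 200 0.5248 0.5564 0.0407
0.06 132 0.5277 0.5557 0.0408
rack 9703 [ 0.5164 -0.0029  0.0241] ((506.8436584472656, -13.395050048828125), (221.6634521484375, 118.10726928710938), 88.70561218261719)
tray 2424 [ 0.4393 -0.3089  0.0135] ((448.47247314453125, -318.8277587890625), (124.71634674072266, 255.3689422607422), 80.81004333496094)
board 45828 [0.4883 0.3305 0.0208] ((476.59100341796875, 351.05975341796875), (293.11468505859375, 397.1745910644531), 87.53805541992188)
```

```bash
cat > job.py <<'E'
from look import *
TR=np.array([.4485,-.3188]); ta=-0.160; ty=np.array([np.cos(ta),np.sin(ta)])
START={'jar_green':(.4818,-.0739),'salt_shaker':(.4832,-.0175),'jar_red':(.4852,.0474)}
SLOT={'jar_green':-.078,'salt_shaker':0.,'jar_red':.078}
H={'jar_green':.070,'salt_shaker':.074,'jar_red':.070}   # grasp point above the underside
def slot(n): return TR+SLOT[n]*ty
TH=ta+np.pi/2; RK=-.025; UP=.205
def st(m):
    s=env.sense(); print(m,'t%.1f w%.4f'%(s['t'],s['gripper_width']),np.round(s['ee_pos'],4),'F',np.round(s['wrist_force'],1))
def carry(a,tha,za,b,thb,zb,sq=20,up=UP,grip_only=False):
    env.reach((*a,up),R(tha)); env.movel((*a,za),rate=.15); st('at'); effector.grasp(sq); st('grip')
    env.movel((*a,up),rate=.2); st('up')
    env.reach((*b,up),R(thb)); env.movel((*b,zb+.02),rate=.2); env.movel((*b,zb),rate=.04); st('down')
    effector.release(); env.movel((*b,up),rate=.25); st('done')
E
python3 - <<'E'
from job import *
n='jar_green'
q0=env.sense()['joint_positions']
for th in (TH,TH-np.pi):
    q=solver.inverse_kinematics((*slot(n),UP),R(th)); print(th,None if q is None else np.round(q,2))
for th in (np.pi/2-.04,-np.pi/2-.04):
    q=solver.inverse_kinematics((.51,.329,UP),R(th)); print(th,None if q is None else np.round(q,2))
th=TH-np.pi
q=solver.inverse_kinematics((*slot(n),UP),R(TH))
if q is not None and abs(q[6])<2.3: th=TH
print(th); z=.010+H[n]-.019
carry(START[n],RK,z,slot(n),th,z-.0075)
p,P=wlook('g1')
E
```

```text
1.4107963267948966 [ 0.35  0.19  0.31  2.03 -0.07  0.93  2.1 ]
-1.7307963267948965 [ 0.24  0.19  0.43  2.04 -0.1   0.93 -1.01]
1.5307963267948965 [-0.29  0.45 -0.45  1.7   0.22  1.04  0.72]
-1.6107963267948966 [-0.58  0.41 -0.06  1.72  0.03  1.02 -2.26]
1.4107963267948966
at t10.6 w0.0920 [ 0.4825 -0.0738  0.0617] F [ 0.1 -0.8  0.5]
grip t11.4 w0.0404 [ 0.4817 -0.0739  0.061 ] F [-0.4 -0.2  0.2]
up t12.3 w0.0404 [ 0.4809 -0.0738  0.204 ] F [ 0.5  0.3 -1.1]
down t15.5 w0.0407 [ 0.3714 -0.3063  0.0533] F [ 0.1 -0.1 -1.6]
done t17.1 w0.0917 [ 0.3709 -0.3059  0.2041] F [ 0.2 -0.3 -0.1]
```

View pics/g1.png

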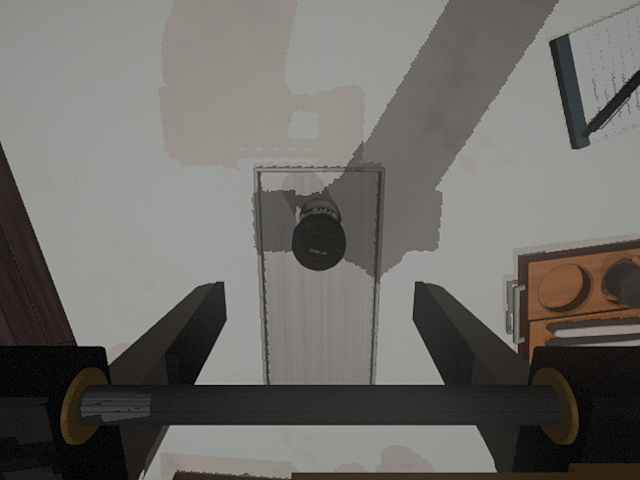

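The green jar stands upright on the tray, cap at (320,242), and its well at (565,288) is empty. On to the other two.

Run:
```python
from job import *
for n in ('salt_shaker','jar_red'):
    z=.010+H[n]-.019; carry(START[n],RK,z,slot(n),TH,z-.0075)
env.reach((*(TR+.1*ty),.33),R(0)); env.pause(.2)
p,P=wlook('g2')
for n in START: print(n,[[(np.round(r['at'],3).tolist(),round(r['score'],2)) for r in tip_of('wrist',n)[:2]],np.round(slot(n),3).tolist()])
env.reach((.50,-.09,.30),R(0)); env.pause(.2); p,P=wlook('rack2'); st('rack')
for y in (.0487,-.0133,-.0753):
    q=rect(P,0,.017,(.445,.52,y-.033,y+.033)); c,r=cv2.minEnclosingCircle((q[:,:2]*1000).astype(np.float32)); print('well',len(q),np.round(np.median(q,0),4),np.round(c,1),round(r,1))
q=rect(P,.034,.048,(.515,.57,-.12,.09))
print(cv2.minAreaRect((q[:,:2]*1000).astype(np.float32)))
for y in np.arange(-.09,.08,.02):
    k=q[abs(q[:,1]-y)<.004]
    if len(k): print(round(y,2),np.round([k[:,0].min(),k[:,0].max(),np.median(k[:,2])],4))
cv2.imwrite('pics/m2.png',cv2.resize(np.hstack([cv2.imread('pics/g2.png'),cv2.imread('pics/rack2.png')]),(800,300)))
```

```text
at t20.1 w0.0916 [ 0.4838 -0.0175  0.0657] F [-0.1  0.5  0.2]
grip t21.0 w0.0342 [ 0.4831 -0.0175  0.0649] F [-0.9 -0.4 -0.2]
up t21.8 w0.0338 [ 0.4823 -0.0175  0.204 ] F [-0.1 -0.5 -1.8]
down t25.0 w0.0340 [ 0.4484 -0.3188  0.0573] F [ 0.3  0.1 -1.5]
done t26.7 w0.0919 [ 0.4477 -0.3183  0.2039] F [-0.2  0.4  0. ]
at t29.7 w0.0918 [0.4859 0.0474 0.0617] F [ 0.7 -1.1  1.1]
grip t30.5 w0.0400 [0.4852 0.0474 0.061 ] F [0.1 0.3 0.4]
up t31.4 w0.0408 [0.4843 0.0473 0.204 ] F [ 0.1 -0.1 -1.2]
down t34.7 w0.0407 [ 0.5254 -0.3312  0.0532] F [-1.1 -0.2 -1.3]
done t36.3 w0.0919 [ 0.5246 -0.3308  0.2037] F [ 0.4 -0.3  0.4]
jar_green [[([0.373, -0.305, 0.004], 0.76), ([0.445, -0.32, -0.0], 0.64)], [0.371, -0.306]]
salt_shaker [[([0.444, -0.325, 0.006], 0.8)], [0.448, -0.319]]
jar_red [[([0.524, -0.33, 0.005], 0.63)], [0.526, -0.331]]
rack t39.1 w0.0920 [ 0.5003 -0.0912  0.2999] F [-0.3  0.1 -0.3]
well 1869 [0.4828 0.0505 0.01  ] [472.2  54.7] 37.7
well 1640 [ 0.4818 -0.0121  0.01  ] [475.8 -10.6] 32.2
well 1451 [ 0.48   -0.0759  0.0101] [480.4 -75.2] 26.0
((536.2820434570312, -13.832916259765625), (165.69125366210938, 32.39339065551758), 85.15422058105469)
-0.09 [0.5154 0.5409 0.0405]
-0.07 [0.5154 0.5425 0.0405]
-0.05 [0.5174 0.5432 0.0404]
-0.03 [0.5186 0.5439 0.0403]
-0.01 [0.5215 0.5434 0.0406]
0.01 [0.5234 0.5449 0.0405]
0.03 [0.5242 0.5562 0.0406]
0.05 [0.5261 0.5566 0.0407]
0.07 [0.5343 0.5436 0.0403]
```

View pics/m2.png

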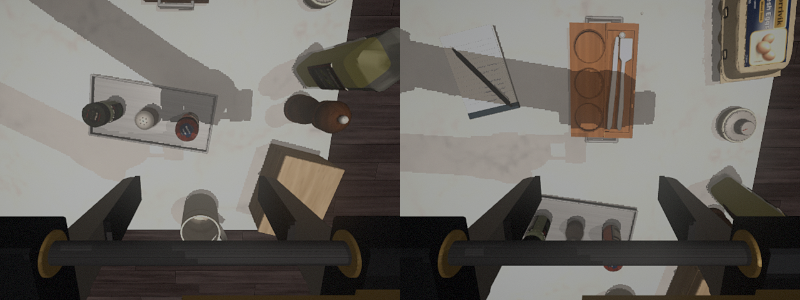

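All three stand upright on the tray, at montage (100,112), (147,118) and (187,127). The wells are empty and the press is still in its trough. Next, the press.

```bash
python3 - <<'E'
from job import *
a=(.5325,-.0138); b=(.512,.329); th=np.pi/2-.04
env.reach((*a,.12),R(-.065)); env.movel((*a,.0305),rate=.08); st('at'); effector.grasp(40); st('grip')
env.movel((*a,.06),rate=.06); st('lift'); env.movel((*a,.2),rate=.2)
env.reach((*b,.2),R(th)); env.pause(.2); st('over')
snap('side'); wlook('press'); print(tip_of('side','garlic_press')[:1])
E
ls -t pics|head -3; python3 -c "
import cv2;p='pics/';import glob,os
s=sorted(glob.glob(p+'side_*'),key=os.path.getmtime)[-1]
cv2.imwrite(p+'m3.png',cv2.resize(cv2.hconcat([cv2.imread(s),cv2.imread(p+'press.png')]),(800,300)))"
```

```text
at t41.2 w0.0918 [ 0.533  -0.0138  0.031 ] F [-0.6 -0.1 -0. ]
grip t42.2 w0.0242 [ 0.5323 -0.0138  0.0305] F [-0.8  0.3  0. ]
lift t42.9 w0.0244 [ 0.5325 -0.0138  0.0602] F [-0.2  0.4 -2.8]
over t45.2 w0.0248 [0.5127 0.3276 0.2   ] F [ 0.1  0.3 -2.5]
[{'at': [0.5127, 0.3362, 0.1924], 'score': 0.92}]
press.npz
press.png
side_45.3.png
```

View pics/m3.png

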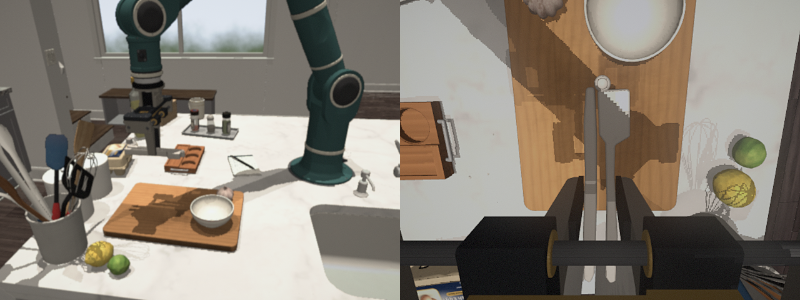

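The press is held level and pointing along the board, with its head at (610,110) in the wrist half towards the bowl. I'll set it down a little further from the bowl.

Run:
```python
from job import *
b=(.527,.329)
env.movel((*b,.05),rate=.15); env.movel((*b,.029),rate=.03); st('down'); effector.release(); env.pause(.3); env.movel((*b,.2),rate=.2)
env.reach((.48,.25,.34),R(0)); env.pause(.2); p,P=wlook('board2'); st('v')
q=rect(P,.034,.05,(.42,.64,.27,.385)); print(np.percentile(q[:,2],[5,50,95]),cv2.minAreaRect((q[:,:2]*1000).astype(np.float32)))
for n in ('garlic_press','chopping_board','garlic_bulb','prep_bowl'): print(n,[(np.round(r['at'],3).tolist(),round(r['score'],2)) for r in tip_of('wrist',n)[:1]])
```

```text
down t47.4 w0.0247 [0.5271 0.3291 0.0289] F [-0.2  0.3 -2.5]
v t51.2 w0.0916 [0.4799 0.2501 0.3394] F [0.2 1.3 0.2]
[0.03698531 0.0387     0.04044852] ((527.237060546875, 332.25225830078125), (32.2491455078125, 164.10870361328125), 86.6275405883789)
garlic_press [([0.529, 0.332, 0.022], 0.64)]
chopping_board [([0.454, 0.329, -0.002], 0.72)]
garlic_bulb [([0.326, 0.268, 0.023], 0.68)]
prep_bowl [([0.354, 0.374, 0.02], 0.58)]
```

View pics/board2.png

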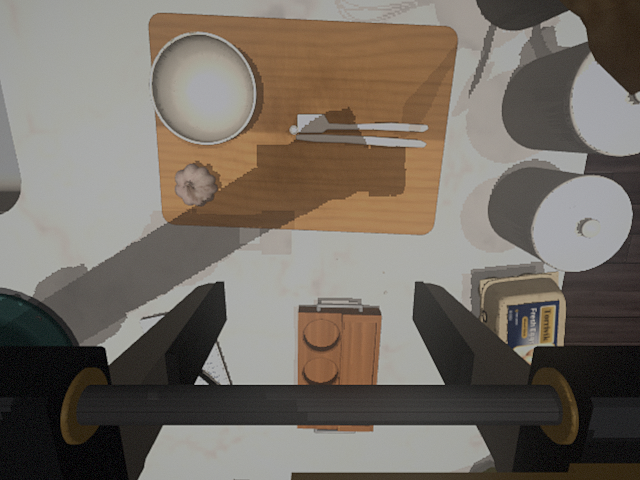

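The press lies flat along the board at (360,135), clear of the bowl and bulb, which haven't moved. Now the jars go back, each with a slow final descent.

Run:
```python
from job import *
W={'jar_red':(.4838,.0488),'salt_shaker':(.482,-.014),'jar_green':(.4805,-.0743)}
env.reach((.48,-.1,.3),R(RK))
for n in W:
    z=.002+H[n]-.019+.0005; carry(slot(n),TH,z,W[n],RK,z+.008)
env.reach((.5,-.09,.33),R(0)); env.pause(.3); p,P=wlook('end'); st('end')
for n in W: print(n,[(np.round(r['at'],3).tolist(),round(r['score'],2)) for r in tip_of('wrist',n)[:1]])
for lo,hi,c in ((.108,.125,W['jar_red']),(.085,.105,W['salt_shaker']),(.108,.125,W['jar_green'])):
    r=.03; q=rect(P,lo,hi,(c[0]-r,c[0]+r,c[1]-r,c[1]+r)); print(len(q),np.round(np.median(q[:,2]),4),cv2.minEnclosingCircle((q[:,:2]*1000).astype(np.float32)))
snap('side'); print(tip_of('side','garlic_press')[:1])
```

```text
at t55.5 w0.0918 [ 0.5262 -0.3317  0.0545] F [-0.1 -0.4  0.3]
grip t56.4 w0.0406 [ 0.5255 -0.3312  0.0535] F [ 0.3 -0.6  0.6]
up t57.3 w0.0404 [ 0.5247 -0.3307  0.2037] F [ 0.5  0.2 -1.4]
down t60.5 w0.0404 [0.4835 0.0488 0.0614] F [-1.2  0.4  1.1]
done t62.1 w0.0915 [0.483  0.0488 0.2041] F [-0.9 -0.   0.2]
at t65.2 w0.0914 [ 0.4491 -0.3192  0.0583] F [-0.  -0.9 -0.2]
grip t66.1 w0.0335 [ 0.4485 -0.3188  0.0575] F [ 0.5 -0.6 -0.5]
up t67.0 w0.0338 [ 0.4478 -0.3182  0.2039] F [-0.   0.3 -1.2]
down t70.2 w0.0340 [ 0.4817 -0.0139  0.0654] F [-0.6  0.8  0.1]
done t71.8 w0.0921 [ 0.4812 -0.0139  0.2041] F [-0.4 -0.4 -0.4]
at t74.8 w0.0922 [ 0.372  -0.3068  0.0541] F [0.3 0.2 0.2]
grip t75.7 w0.0404 [ 0.3715 -0.3063  0.0535] F [-0.   0.4  0.3]
up t76.6 w0.0406 [ 0.3708 -0.3058  0.204 ] F [-0.5  0.  -1.7]
down t79.7 w0.0403 [ 0.4802 -0.0742  0.0614] F [-1.3 -0.   4. ]
done t81.3 w0.0918 [ 0.4797 -0.074   0.2041] F [ 0.6 -0.1 -0.2]
end t82.2 w0.0919 [ 0.4996 -0.0899  0.3291] F [ 0.5 -0.   0.8]
jar_red [([0.483, 0.051, 0.012], 0.97)]
salt_shaker [([0.479, -0.016, 0.014], 0.81)]
jar_green [([0.481, -0.073, 0.008], 0.64)]
1582 0.1149 ((484.06658935546875, 48.851226806640625), 20.152114868164062)
872 0.0961 ((482.9255065917969, -14.004215240478516), 17.11417007446289)
1214 0.1151 ((480.8619689941406, -73.94074249267578), 20.249303817749023)
[{'at': [0.5253, 0.3343, 0.022], 'score': 0.62}]
```

View pics/end.png

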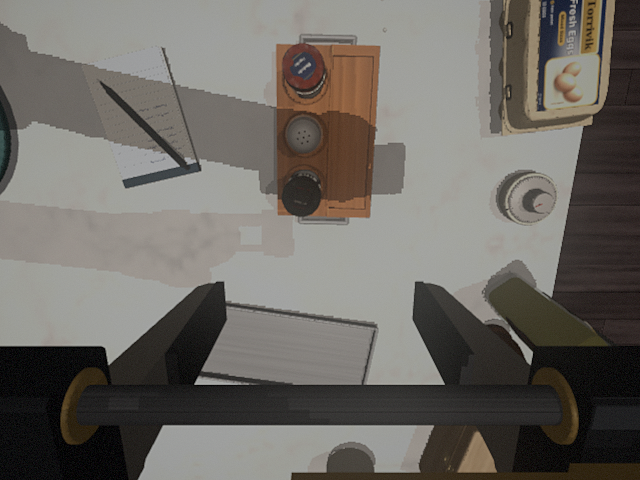

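The red jar (303,70), shaker (303,133) and green jar (300,193) stand in their own wells. Their top heights match the start and their centres are within 4 mm of it. The tray and trough are empty, so I'm handing in.

```bash
python3 -c "
from station import *
workorder.finish_job(); print(env.sense()['t'])"
```

```text
the job is handed in; nothing more can be done
the job is handed in; nothing more can be done
```

The job is handed in, after about 82 of the 144 s allowed. I moved the green jar, the shaker and the red jar to the steel tray, laid the press on the chopping board, then put all three back in their own wells.

Last checks before handing in:
- **Jars and shaker:** their top heights matched the start (0.115 / 0.096 / 0.115 m). Their centres were within about 2 mm (jars) and 4 mm (shaker) of the start, against the 12 mm allowed.
- **Press:** it lies flat at about (0.527, 0.332). That is roughly 72 mm along the board from its centre (95 mm allowed) and within a few degrees of lengthwise.
- **Bulb and bowl:** both were within about 2 mm of where they started when I checked just after placing the press.
- **Gripper:** it was open and well clear of everything.

No check failed. The fit of the board's outline from depth was spoiled by nearby objects (293 x 397 mm instead of 250 x 360 mm). I therefore used the networks' board position, which agreed across all views, and took the angle from the picture.

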